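Offer a new coin validator up to an opened laundry coin meter

TASK

Put the opened coin meter into service mode by pushing its small recessed red button fully in with the yellow probe, and stand the probe back in the hole of the wooden tool stand that it came from. Then take the new black coin validator by its sides, carry it over the things on the bench without disturbing them, and hold it still, upright, centred and square over the blue cradle mouth, coin mouth towards the meter's front, about 20 mm above it, never touching the meter with it, so that a colleague can plug in the cables beneath. Finish while still holding it there: do not seat it, put it down or let go.

Things in the scene. Friction and masses are not known exactly. Their poses are not given: they have to be found in the camera images.
- meter: Opened coin meter of a laundry machine, fixed to the bench: white steel box 230 (x) x 210 (y) x 144 mm high, cover off. Origin: centre of its underside. Its front (steel face plate, coin slot) faces its -x, z up. On its inner deck (140 mm high) are the blue cradle mouth, a grey button block and a green circuit board (parts on it up to 154 mm high).
- cradle_mouth (a point): Centre of the blue cradle mouth, at the height of its rim, 150 mm above the bench: a rectangular opening 100 mm along x by 62 mm along y, 120 mm deep, open upwards, with a rim 6 mm wide. Axes as the meter's. The validator goes in from above with its axes parallel to these.
- button_well (a point): Centre of the mouth of the round well (14 to 15 mm wide) in the top of the grey button block (52 x 46 mm), 150 mm above the bench. The red button lies in it, its top 6 mm below this point. z up.
- button_top (a point): Centre of the top face of the red button (13 mm wide); moves down with it.
- service_button (a joint): Travel of the red spring button: 0 m out, 0.004 m fully in; pushed straight down. Force 1 N at first to 5 N fully in; springs back out when let go.
- stand: Wooden tool stand fixed to the bench, block 130 (x) x 50 (y) x 55 mm high, three 12 mm holes in its top, 40 mm apart along x; a short orange driver is fixed in the +x hole (top 100 mm above the bench). Origin: centre of its underside.
- probe_hole (a point): Centre of the mouth of the stand's -x hole, 12 mm wide, 50 mm deep, slightly chamfered, where the probe stands at the start and must be returned. z up.
- probe: Yellow probe, 125 mm long, 50 g, standing tip down in the stand. Origin at its tip, z along its length towards the handle. Tip 4 mm and shaft 6 mm in diameter, to 45 mm; black collar 24 mm in diameter from 45 to 49 mm, which rests on the stand's top; round handle 16 mm in diameter from 49 to 125 mm. Standing in the stand its tip is 10 mm above the bench.
- probe_tip (a point): The working tip of the probe (same point as its origin).
- validator: New coin validator, black plastic block 90 (x) x 52 (y) x 100 mm high, about 0.28 kg, standing on the bench. Origin: centre of its underside. Grip it across y (52 mm). On its top at the -x end is the orange coin mouth (to 108 mm), at the +x end a small red lever (to 107 mm). z up.
- coin_mouth (a point): Centre of the top of the validator's orange coin mouth: 30 mm towards -x from its centre, 108 mm above its underside.
- old_chute: Bystander: old coin chute of steel and brass plates, 90 x 50 x 100 mm, standing on the bench. Origin: centre of its underside. It may stand where the validator stood in another start.
- detergent: Bystander: white bottle with blue label and red cap, 68 mm in diameter, 165 mm high. Origin: centre of its underside.
- stain_spray: Bystander: white bottle with yellow label and blue cap, 54 mm in diameter, 150 mm high. Origin: centre of its underside.
- token_tub: Bystander: clear tub of brass tokens, 84 mm in diameter, 50 mm high. Origin: centre of its underside.
- driver: Bystander: red-handled screwdriver 150 mm long lying on the bench.
- drum_seal: Bystander: black rubber ring 70 mm in diameter, 12 mm thick, lying on the bench.

How it is judged (in metres and radians):
On the way, in this order (a step that is already met when the one before it is completed fails the run):
1. the red button is pushed fully in by the tip of the probe (value of joint service_button above 0.003 m and distance between probe_tip and button_top below 0.008 m), for 0.1 s.
2. the probe stands in its hole in the stand again, let go (distance between probe_tip and probe_hole below 0.049 m and horizontal distance between probe_tip and probe_hole below 0.008 m and z of probe_tip in the frame of probe_hole below -0.042 m and angle between probe's own z axis and vertical below 0.12 rad and contact force between the fingers and probe below 0.05 N), for 0.2 s.
At the end, for the whole second after the job is handed in: Gripper holds the validator still, underside 10 to 32 mm above the cradle rim, centre within 8 mm, upright and square within 0.1 rad, coin mouth to the meter's front; nothing touches the meter, the button is out, the probe stands upright in its own hole, collar down. Nothing else disturbed (z of validator in the frame of cradle_mouth between 0.01 and 0.032 m and horizontal distance between validator and cradle_mouth below 0.008 m and angle between validator's own z axis and vertical below 0.1 rad and angle between the x axis of validator and the x axis of cradle_mouth, either way round below 0.1 rad and x of coin_mouth in the frame of cradle_mouth below -0.015 m and contact force between the fingers and validator above 2 N and contact force between meter and anything else below 0.05 N and linear speed of validator below 0.015 m/s and value of joint service_button below 0.001 m and horizontal distance between probe_tip and probe_hole below 0.008 m and z of probe_tip in the frame of probe_hole below -0.042 m and angle between probe's own z axis and vertical below 0.12 rad); the arm keeps its last pose, push and grip.
It fails at once if the validator touches the meter (contact force between validator and meter above 0.5 N).
It fails at once if a bystander is moved by more than 15 mm or tipped over (distance of any of old_chute, detergent, stain_spray, token_tub, driver, drum_seal from where it was at the start of the episode above 0.015 m or angle between any of old_chute, detergent, stain_spray, token_tub's own z axis and vertical above 0.4 rad).
It also fails if it takes over 62 s, if anything falls off the work surface, if the arm or the gripper's body presses on something with over 40 N, if the wrist force passes 120 N, or if a joint passes its speed limit or range.

ROBOT

A 6-joint arm with a two-finger parallel gripper is mounted at the origin on the work surface. World frame = base frame: x ahead of the robot, y to its left, z up, the work surface at z = 0. Lengths are in m, angles in degrees, forces in N, time in s.
With the tool pointing down it reaches from about 0.35 to 0.875 m from the base axis. Payload 4.2 kg.
Tool frame: the origin (TCP) lies midway between the tips of the shut fingers; the grasp point (between the pads) lies 19 mm behind it; z points along the fingers, y is the line along which they close (so a half turn about z gives the same grasp; the last joint's range is limited). The gripper opens to 87 mm and grips with 3 to 60 N. Pads are 19 mm wide; open, the fingers measure 117 mm over their backs; the gripper's body (75 mm by 190 mm) begins 51 mm behind the grasp point.
Start: joints at [83.572, 22.042, 0.453, 0, -68.411, -14.817], TCP at [0.226, 0.583, 0.223] pointing down, gripper open.
Joint ranges: [-179.83, 179.83], [-69.29, 118.12], [-61.27, 80.66], [-181.25, 117.63], [-171.15, -9.14], [-177.46, 177.46]. Speed limits (degrees/s): [159.86, 159.86, 180, 180, 180, 180].

INTERFACE

Orientations are given as a 3x3 rotation matrix whose columns are the frame's x, y, z axes.
In Python, from station import r gives the robot as it stands.
- The arm moves only by the shell command python3 steer.py 'ROWS'. ROWS is a JSON list of rows, 1 to 8 of them, each of 7 numbers: the opening from 0.0 (shut) to 1.0 (fully open), then dx, dy, dz in m, then a rotation vector rx, ry, rz in degrees; each row is the pose to reach, as a shift and turn from the pose commanded when the command began, along the tool's axes at that moment; what a row does not reach only later rows make up. A row lasts 1/10 s, in which the tool goes at most 0.05 m and 8.59 degrees, less where a joint would pass 70% of its speed; a pose out of reach is approached as far as the arm can. The fingers move at their own pace and stop on an object; the grip force is fixed at half the most. Time passes only in rows, so rows that do not move let the fingers close. It prints the time, the measured TCP pose, the force, the opening and the grip force at its end.
- r.sense(): the state, without advancing time (a new reading comes with each control period).
- r.capture(name): name is "scene" or "side" or "wrist"; returns a dict with "pixels" (480x640x3 uint8, red, green, blue), "z_map" (480x640 float32, m along the optical axis (not along the pixel's ray), 0 where there is no reading), "K" (3x3 intrinsics, pixels), "world_from_camera" (4x4, takes a point from camera to world coordinates). Camera axes: x right, y up, looking along -z (the intrinsics and any distortion apply to the point x, -y, -z); pixel columns grow to the right and rows downward; lengths in m; the calibration is good to about 2 mm. A picture is of the moment at which its call begins.
- r.finish_job(): hands the job in; it is judged then, once.
The state is a dict: "time_s": time; "joints": joint angles; "joint_velocities": joint speeds; "effort": joint torques, N m; "tcp_pos": TCP position; "ee_rot": TCP orientation; "wrist_force": force on the tool from outside, world axes, zero at the start; "moment": the same for the moment, N m; "gripper_width": opening from 0.0 (shut) to 1.0 (fully open); "gripper_force": force on a finger pad.
Only numpy, scipy, OpenCV 4.12 (cv2) and the standard library are available. Lean on these libraries where they do the work, as an engineer would, in place of code of your own. Each camera call takes 0.05 s, during which the arm holds its last target. There are 200 camera calls.

## Working session

There is one attempt and no reset: what is moved stays moved. The work goes in short steps, Python scripts to look and compute and a shell command to move; the robot and the scene stay as the last step left them, time stands still between calls to the robot, and variables do not carry over. Pictures are saved under pics/ and viewed, at most 10 in all, crops included, and the job is handed in when it is done.

```bash
ls; mkdir -p pics; python3 - <<'E'
from station import r
import cv2,numpy as np
s=r.sense();print(s['time_s'],s['tcp_pos'],np.round(s['ee_rot'],3).tolist(),s['wrist_force'],s['gripper_width'])
for n in ["scene","side","wrist"]:
    c=r.capture(n);np.savez(f'pics/{n}0.npz',**c);cv2.imwrite(f'pics/{n}0.png',c['pixels'][:,:,::-1])
    print(n,np.round(c['K'],1).tolist(),np.round(c['world_from_camera'],3).tolist(), (c['z_map']>0).mean(), [k for k in c])
E
```

```text
pics
station.py
steer.py
0.0 [0.22620402 0.58195161 0.22143241] [[0.932, -0.363, -0.001], [-0.363, -0.932, -0.002], [0.0, 0.002, -1.0]] [ 0.6213017  -0.75733316 -0.15211503] 0.9983871863895021
scene [[493.8, 0.0, 327.3], [0.0, 493.8, 238.9], [0.0, 0.0, 1.0]] [[-0.433, -0.774, 0.463, 1.003], [0.901, -0.365, 0.233, 0.252], [-0.012, 0.518, 0.855, 0.991], [0.0, 0.0, 0.0, 1.0]] 0.9960319010416666 ['pixels', 'z_map', 'K', 'world_from_camera']
side [[551.1, 0.0, 307.2], [0.0, 551.1, 241.6], [0.0, 0.0, 1.0]] [[0.707, 0.377, -0.598, -0.219], [-0.707, 0.36, -0.609, -0.765], [-0.014, 0.854, 0.52, 0.794], [0.0, 0.0, 0.0, 1.0]] 0.9958235677083334 ['pixels', 'z_map', 'K', 'world_from_camera']
wrist [[354.8, 0.0, 322.7], [0.0, 354.8, 239.6], [0.0, 0.0, 1.0]] [[-0.363, 0.897, 0.251, 0.295], [-0.932, -0.35, -0.096, 0.555], [0.002, -0.269, 0.963, 0.383], [0.0, 0.0, 0.0, 1.0]] 0.9958723958333333 ['pixels', 'z_map', 'K', 'world_from_camera']
```

View pics/scene0.png

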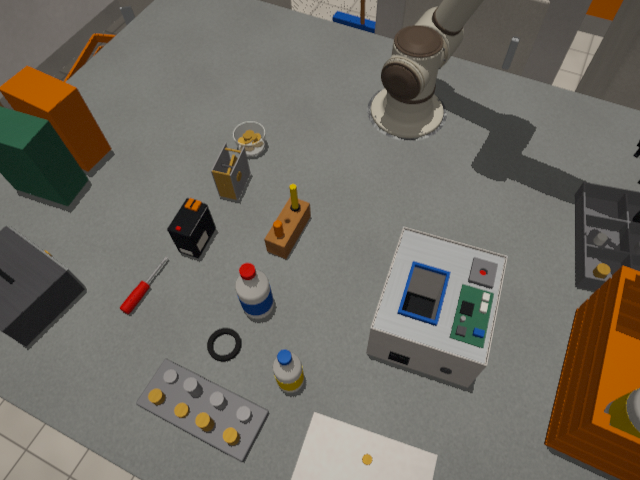

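View pics/side0.png

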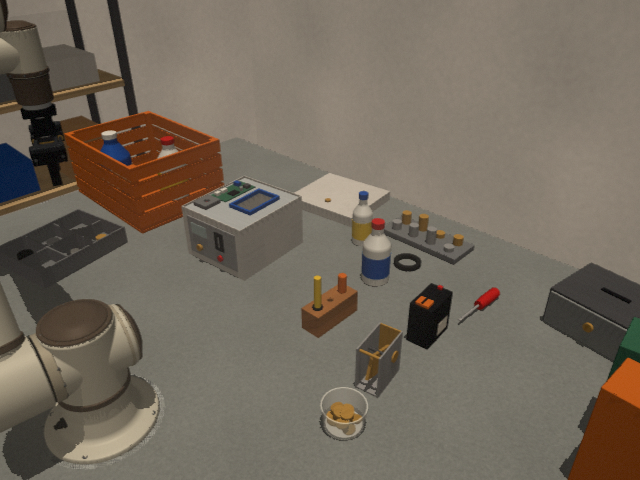

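The scene view shows the meter (blue mouth about (425,293), red button (483,272)), the stand with the yellow probe (294,197), the validator (192,228) with its coin mouth at (193,204), and the bystanders. The side view shows the same, with the probe at (318,293), blue mouth (255,201) and validator (430,315). The meter's front faces the robot.

```bash
cat > h.py <<'E'
import numpy as np,cv2
def load(n): return dict(np.load(f'pics/{n}.npz'))
def ray(c,uv):
    uv=np.atleast_2d(np.float64(uv));K=c['K'];T=c['world_from_camera']
    d=np.stack([(uv[:,0]-K[0,2])/K[0,0],-(uv[:,1]-K[1,2])/K[1,1],-np.ones(len(uv))],1)
    return T[:3,3],d@T[:3,:3].T
def plane(c,uv,z):
    o,d=ray(c,uv);return o+d*((z-o[2])/d[:,2])[:,None]
def tri(c1,u1,c2,u2):
    o1,d1=ray(c1,u1);o2,d2=ray(c2,u2);d1,d2=d1[0],d2[0]
    t=np.linalg.lstsq(np.stack([d1,-d2],1),o2-o1,rcond=None)[0]
    a,b=o1+t[0]*d1,o2+t[1]*d2;return (a+b)/2,np.linalg.norm(a-b)
def cloud(c):
    v,u=np.mgrid[:480,:640];o,d=ray(c,np.stack([u.ravel(),v.ravel()],1))
    return (o+d*c['z_map'].reshape(-1,1)).reshape(480,640,3)
def mask(c,lo,hi,box):
    h=cv2.cvtColor(c['pixels'],cv2.COLOR_RGB2HSV);m=cv2.inRange(h,lo,hi);b=np.zeros_like(m);x0,y0,x1,y1=box;b[y0:y1,x0:x1]=1
    return m*b
def big(m):
    n,l,s,ce=cv2.connectedComponentsWithStats(m);i=1+s[1:,4].argmax();return (l==i).astype(np.uint8)
E
python3 - <<'E'
from h import *
S,D=load('scene0'),load('side0')
Z=lambda a:np.round(a,4).tolist()
P={'scene':(S,cloud(S)),'side':(D,cloud(D))}
def rect(p): 
    (cx,cy),wh,a=cv2.minAreaRect(np.float32(p[:,:2]*1000));return np.round([cx,cy,*wh,a],1).tolist()
for n,(c,W) in P.items():
    print('==',n)
    bx={'scene':dict(b=(380,240,460,340),r=(465,255,500,285),y=(280,175,305,215),v=(160,190,225,262),o=(175,190,215,215),m=(350,220,520,390),st=(255,190,320,260)),
        'side':dict(b=(220,180,290,220),r=(190,190,225,212),y=(308,270,328,315),v=(400,275,460,350),o=(410,283,440,312),m=(170,170,310,280),st=(290,270,365,340))}[n]
    m=big(mask(c,(100,120,60),(125,255,255),bx['b']));q=np.argwhere(m)[:,::-1]
    print('blue',m.sum(),rect(plane(c,q,.15)),'depth z',np.median(W[m>0][:,2]))
    try:
        m=big(mask(c,(0,120,80),(8,255,255),bx['r']));q=np.argwhere(m)[:,::-1]
        print('red',m.sum(),Z(plane(c,q.mean(0),.144)))
    except Exception as e: print(e)
    m=big(mask(c,(20,130,80),(32,255,255),bx['y']));q=np.argwhere(m)[:,::-1]
    print('yellow',m.sum(),'top',q[:,1].min(),'bot',q[:,1].max(),Z(np.median(W[m>0],0)), 'range z',np.percentile(W[m>0][:,2],[2,98]))
    # top surfaces from depth
    for k,z0,z1 in [('m',.136,.148),('st',.05,.06),('v',.094,.104)]:
        x0,y0,x1,y1=bx[k];w=W[y0:y1,x0:x1].reshape(-1,3);w=w[(w[:,2]>z0)&(w[:,2]<z1)]
        print(k,len(w),rect(w),Z(np.median(w,0)))
    m=mask(c,(5,150,120),(16,255,255),bx['o']);q=np.argwhere(m)[:,::-1]
    print('orange',m.sum(),Z(plane(c,q.mean(0),.108)))
W=P['scene'][1];D_=P['side'][1]
for n,u,v in [('deterg',248,270),('spray',285,356),('tub',249,138),('chute',232,160),('seal',224,345),('vallever',180,228)]:
    print(n,Z(W[v,u]))
E
```

```text
== scene
blue 671 [575.2, 235.7, 114.4, 72.6, 6.3] depth z 0.15056268775744197
red 27 [[0.4846, 0.3226, 0.144]]
yellow 158 top 184 bot 208 [0.4561, -0.1051, 0.1065] range z [0.05613501 0.13846948]
m 9763 [554.2, 264.0, 233.6, 210.5, 6.2] [0.5672, 0.2778, 0.1415]
st 876 [490.7, -107.3, 132.5, 53.2, 1.4] [0.4914, -0.1005, 0.0561]
v 721 [599.2, -291.4, 90.2, 54.2, 5.7] [0.6072, -0.286, 0.1008]
orange 27795 [[0.5703, -0.2949, 0.108]]
== side
blue 198 [569.0, 229.4, 119.4, 81.4, 5.6] depth z 0.1502360753189947
attempt to get argmax of an empty sequence
yellow 220 top 276 bot 307 [0.4476, -0.1129, 0.1026] range z [0.06335581 0.13700457]
m 3004 [547.8, 349.5, 238.2, 395.6, 5.5] [0.5381, 0.254, 0.1414]
st 764 [493.4, -108.4, 136.4, 54.3, 1.1] [0.4882, -0.116, 0.0556]
v 615 [554.8, -299.0, 187.9, 53.2, 5.9] [0.6017, -0.3, 0.1007]
orange 25755 [[0.5695, -0.2974, 0.108]]
deterg [0.6826, -0.078, 0.1676]
spray [0.7945, 0.0593, 0.1506]
tub [0.2969, -0.3242, 0.0353]
chute [0.4059, -0.3007, 0.0767]
seal [0.7918, -0.0999, 0.0032]
vallever [0.635, -0.2832, 0.1097]
```

```bash
python3 - <<'E'
import cv2,numpy as np
a=cv2.imread('pics/scene0.png');b=cv2.imread('pics/side0.png')
A=cv2.resize(a[130:270,150:320],None,fx=3,fy=3,interpolation=cv2.INTER_CUBIC)[:,:400]
f=lambda im,x,y:cv2.resize(im[y:y+75,x:x+100],(400,300),interpolation=cv2.INTER_CUBIC)
cv2.imwrite('pics/crop1.png',np.vstack([np.hstack([f(a,150,190),f(a,245,180)]),np.hstack([f(b,385,280),f(b,280,268)])]))
E
```

```text
(no output)
```

View pics/crop1.png

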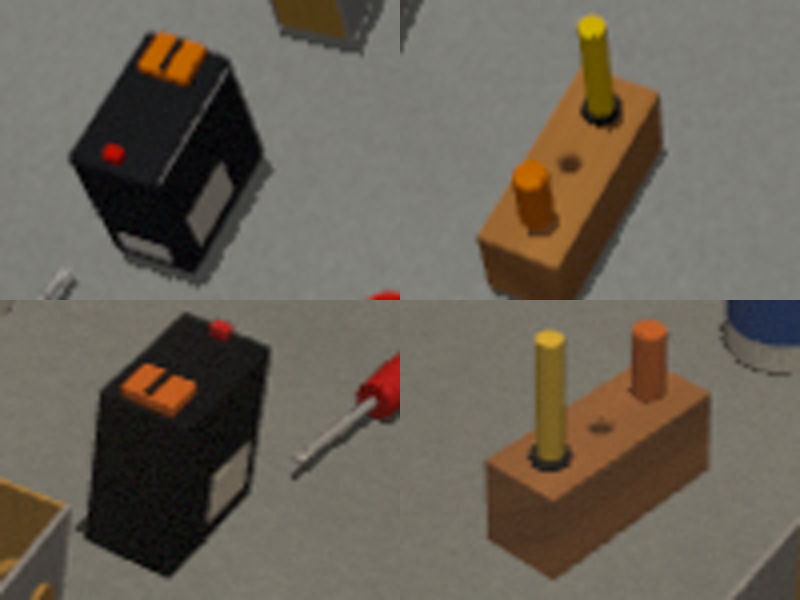

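Both views agree on the stand and the validator to a few mm, with the coin mouth at the robot end as it should be. Everything sits at a yaw of about 6° or less. Next I look down on the button with the wrist camera on the way to the probe.

```bash
cat > go.py <<'E'
import sys,numpy as np
from scipy.spatial.transform import Rotation as R
from station import r
def go(x,y,z,yaw):
    s=r.sense();M=np.array(s['ee_rot']);q=np.radians(yaw)
    T=np.array([[np.cos(q),np.sin(q),0],[np.sin(q),-np.cos(q),0],[0,0,-1]])
    d=M.T@(np.array([x,y,z])-s['tcp_pos']);v=R.from_matrix(M.T@T).as_rotvec(degrees=True)
    print('now',np.round(s['tcp_pos'],4),'shift',np.round(d,4),'turn',np.round(v,2),'rows>=',max(np.linalg.norm(d)/.05,np.linalg.norm(v)/8.59).round(1))
if __name__=='__main__': go(*map(float,sys.argv[1:5]))
E
python3 - <<'E'
from h import *
S,D=load('scene0'),load('side0')
print(tri(S,(293,186.5),D,(317.5,277.5)),plane(S,(293,186.5),.135),plane(D,(317.5,277.5),.135))
E
python3 go.py .42 .32 .25 6
```

```text
(array([ 0.45210799, -0.10774595,  0.13408484]), np.float64(0.0030495663151011124)) [[ 0.45161873 -0.10626882  0.135     ]] [[ 0.45200729 -0.10995953  0.135     ]]
now [0.2263 0.5821 0.2217] shift [ 0.2756  0.1741 -0.028 ] turn [ 9.000e-02  2.000e-02 -2.725e+01] rows>= 6.5
```

```bash
python3 steer.py '[[1,0.04,0.025,-0.03,0,0,-4],[1,0.08,0.05,-0.03,0,0,-8],[1,0.12,0.076,-0.03,0,0,-12],[1,0.16,0.101,-0.03,0,0,-16],[1,0.2,0.126,-0.03,0,0,-20],[1,0.24,0.15,-0.03,0,0,-24],[1,0.2756,0.174,-0.028,0,0,-27.3],[1,0.2756,0.174,-0.028,0,0,-27.3]]'
python3 - <<'E'
from station import r
from h import *
c=r.capture('wrist');np.savez('pics/w1.npz',**c);cv2.imwrite('pics/w1.png',c['pixels'][:,:,::-1])
m=mask(c,(0,120,80),(8,255,255),(0,0,640,480));n,l,s,ce=cv2.connectedComponentsWithStats(m)
for i in range(1,n):
    if s[i,4]>15: print(s[i],ce[i],plane(c,ce[i],.144).round(4))
m=big(mask(c,(100,120,60),(125,255,255),(0,0,640,480)));q=np.argwhere(m)[:,::-1]
print(cv2.minAreaRect(np.float32(plane(c,q,.15)[:,:2]*1000)))
E
```

```text
time_s: 0.95
tcp_pos: [0.4218, 0.3166, 0.2502]
ee_rot: [[0.995, 0.101, -0.001], [0.101, -0.995, -0.001], [-0.001, 0.001, -1.0]]
wrist_force: [-0.9, 0.4, 0.1]
gripper_width: 0.998
gripper_force: 0.0
[316 142  16  18 222] [323.60810811 150.25225225] [[0.4885 0.3221 0.144 ]]
((555.62109375, 233.18264770507812), (72.70763397216797, 73.84883880615234), 6.1218671798706055)
```

View pics/w1.png

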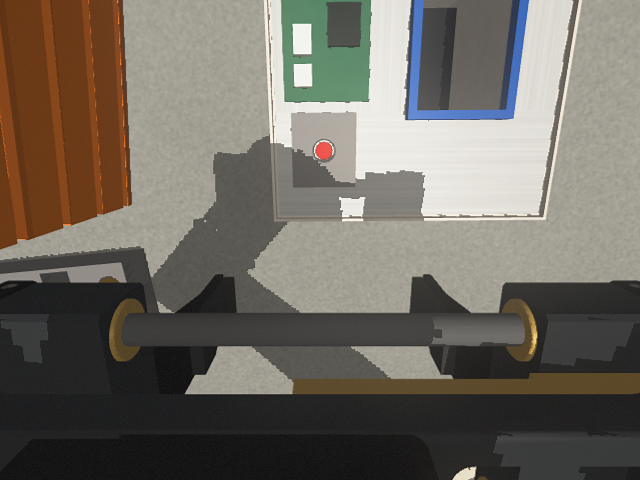

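```bash
python3 go.py .452 -.108 .2 6
```

```text
now [0.4212 0.3183 0.2503] shift [-0.0124  0.4272  0.0505] turn [ 0.03  0.04 -0.19] rows>= 8.6
```

The wrist view shows the red button centred in its well at (324,150), which gives (0.488, 0.322). This agrees with the scene view. The blue mouth is only partly in frame here. On to the probe.

```bash
python3 steer.py '[[1,0,0.045,0.006,0,0,0],[1,-0.002,0.095,0.012,0,0,0],[1,-0.004,0.145,0.018,0,0,0],[1,-0.006,0.195,0.024,0,0,0],[1,-0.008,0.245,0.03,0,0,0],[1,-0.01,0.295,0.036,0,0,0],[1,-0.012,0.343,0.042,0,0,0],[1,-0.0124,0.39,0.05,0,0,0]]'
python3 steer.py '[[1,0,0.037,0,0,0,0],[1,0,0.037,0,0,0,0],[1,0,0.037,0,0,0,0]]'
python3 - <<'E'
from station import r
from h import *
c=r.capture('wrist');np.savez('pics/w2.npz',**c);cv2.imwrite('pics/w2.png',c['pixels'][:,:,::-1])
m=big(mask(c,(20,130,80),(32,255,255),(100,0,540,480)));q=np.argwhere(m)[:,::-1];print(m.sum(),q.min(0),q.max(0))
e=cv2.minEnclosingCircle(q.astype(np.float32));print(e)
W=cloud(c)[m>0];t=W[W[:,2]>.130];print(len(t),t.mean(0), W.mean(0))
E
python3 go.py .452 -.108 .095 6
```

```text
time_s: 1.8
tcp_pos: [0.4492, -0.0697, 0.2008]
ee_rot: [[0.994, 0.107, 0.001], [0.107, -0.994, 0.0], [0.001, -0.0, -1.0]]
wrist_force: [1.0, -0.2, 1.0]
gripper_width: 1.001
gripper_force: 0.0
time_s: 2.1
tcp_pos: [0.4531, -0.1054, 0.2003]
ee_rot: [[0.995, 0.104, -0.0], [0.104, -0.995, 0.0], [-0.0, -0.0, -1.0]]
wrist_force: [-0.1, -0.5, 0.5]
gripper_width: 1.002
gripper_force: 0.0
819 [316 220] [337 264]
((326.5, 242.0), 22.14168930053711)
400 [ 0.45450619 -0.1082451   0.1349945 ] [ 0.45711469 -0.10789656  0.11687411]
now [ 0.4531 -0.1048  0.2004] shift [-0.0014  0.0031  0.1054] turn [-0.02  0.01  0.07] rows>= 2.1
```

View pics/w2.png

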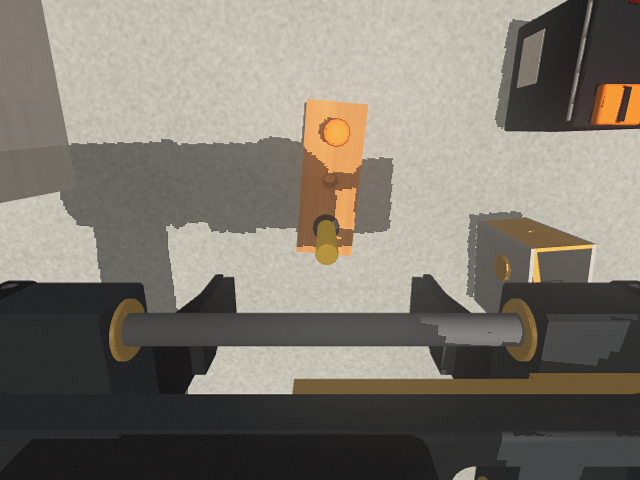

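The probe's top is at (326,255), between the fingers, and measures (0.454, -0.108). The chute is clear of the right finger. I descend, grasp and lift.

```bash
python3 steer.py '[[1,0.0005,0.003,0.04,0,0,0],[1,0.0005,0.003,0.08,0,0,0],[1,0.0005,0.0032,0.105,0,0,0],[1,0.0005,0.0032,0.105,0,0,0],[1,0.0005,0.0032,0.105,0,0,0]]'
python3 steer.py '[[0,0,0,0,0,0,0],[0,0,0,0,0,0,0],[0,0,0,0,0,0,0],[0,0,0,0,0,0,0],[0,0,0,0,0,0,0],[0,0,0,0,0,0,0],[0,0,0,0,0,0,0]]'; python3 go.py .4535 -.108 .095 6
```

```text
time_s: 2.65
tcp_pos: [0.4547, -0.1075, 0.0962]
ee_rot: [[0.994, 0.108, 0.001], [0.108, -0.994, -0.0], [0.001, 0.0, -1.0]]
wrist_force: [0.3, -0.5, 0.5]
gripper_width: 0.998
gripper_force: 0.0
time_s: 3.35
tcp_pos: [0.4538, -0.1087, 0.0955]
ee_rot: [[0.994, 0.105, -0.0], [0.105, -0.994, 0.0], [-0.0, -0.0, -1.0]]
wrist_force: [0.5, 0.0, 0.5]
gripper_width: 0.452
gripper_force: 0.0
now [ 0.4538 -0.1087  0.0955] shift [-0.0002 -0.0007  0.0005] turn [-0.    0.    0.04] rows>= 0.0
```

```bash
python3 steer.py '[[0,0,0,0,0,0,0],[0,0,0,0,0,0,0],[0,0,0,0,0,0,0],[0,0,0,0,0,0,0],[0,0,0,0,0,0,0],[0,0,0,0,0,0,0]]'
```

```text
time_s: 3.95
tcp_pos: [0.4537, -0.1086, 0.0955]
ee_rot: [[0.994, 0.105, -0.0], [0.105, -0.994, 0.0], [-0.0, -0.0, -1.0]]
wrist_force: [-0.2, 0.7, 0.2]
gripper_width: 0.171
gripper_force: 30.0
```

Gripped: width 0.171 (about 15 mm) at 30 N. I lift and carry the probe to above the button.

```bash
python3 steer.py '[[0,0,0,-0.03,0,0,0],[0,0,0,-0.065,0,0,0],[0,0,0,-0.1,0,0,0],[0,0,0,-0.14,0,0,0],[0,0,0,-0.18,0,0,0],[0,0,0,-0.18,0,0,0]]'
python3 go.py .488 .322 .275 6
```

```text
time_s: 4.55
tcp_pos: [0.4569, -0.1089, 0.2816]
ee_rot: [[0.994, 0.106, 0.013], [0.106, -0.994, -0.001], [0.013, 0.002, -1.0]]
wrist_force: [-0.3, -0.4, 0.1]
gripper_width: 0.176
gripper_force: 30.0
now [ 0.4569 -0.1089  0.2816] shift [ 0.0766 -0.4252  0.0067] turn [ 0.12 -0.73  0.1 ] rows>= 8.6
```

```bash
python3 steer.py '[[0,0.008,-0.045,0,0,0,0],[0,0.018,-0.094,0,0,0,0],[0,0.027,-0.143,0,0,0,0],[0,0.036,-0.192,0,0,0,0],[0,0.045,-0.241,0,0,0,0],[0,0.054,-0.29,0,0,0,0],[0,0.063,-0.339,0,0,0,0],[0,0.072,-0.385,0,0,0,0]]'
python3 steer.py '[[0,0.0075,-0.0394,0,0,0,0],[0,0.0075,-0.0394,0,0,0,0],[0,0.0075,-0.0394,0,0,0,0],[0,0.0075,-0.0394,0,0,0,0],[0,0.0075,-0.0394,0,0,0,0]]'
python3 go.py .488 .322 .240 6
python3 - <<'E'
from station import r
import cv2,numpy as np
o=[]
for n,b in [('scene',(433,190,533,290)),('side',(157,120,257,220)),('wrist',(240,80,440,280))]:
    c=r.capture(n);np.savez(f'pics/{n}3.npz',**c);x0,y0,x1,y1=b
    o.append(cv2.resize(c['pixels'][y0:y1,x0:x1,::-1],(266,266),interpolation=cv2.INTER_CUBIC))
cv2.imwrite('pics/c3.png',np.hstack(o))
E
```

```text
time_s: 5.35
tcp_pos: [0.4842, 0.284, 0.2747]
ee_rot: [[0.994, 0.106, -0.001], [0.106, -0.994, -0.001], [-0.001, 0.0, -1.0]]
wrist_force: [2.4, 0.3, 0.1]
gripper_width: 0.174
gripper_force: 30.0
time_s: 5.85
tcp_pos: [0.4881, 0.3206, 0.2757]
ee_rot: [[0.995, 0.104, -0.0], [0.104, -0.995, -0.0], [-0.0, 0.0, -1.0]]
wrist_force: [-0.5, -0.4, -1.1]
gripper_width: 0.175
gripper_force: 30.0
now [0.4881 0.3206 0.2757] shift [ 0.0001 -0.0014  0.0357] turn [ 0.    0.   -0.02] rows>= 0.7
```

View pics/c3.png

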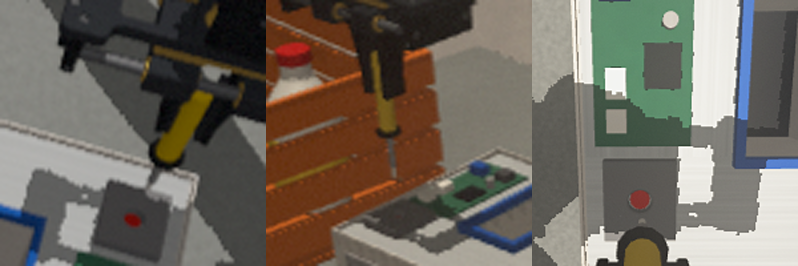

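The wrist crop shows the button at full-image (321,230) and the probe tip just below it at about (322,242). The tip is at about (488.6,261.4) in scene and (205,187.7) in side. I check the tip against the button.

```bash
python3 - <<'E'
from h import *
S,D,c=load('scene3'),load('side3'),load('wrist3')
print('tip',tri(S,(488.6,261.4),D,(205,187.7)),plane(c,(322,242),.19),plane(S,(488.6,261.4),.19),plane(D,(205,187.7),.19))
m=big(mask(c,(0,120,60),(8,255,255),(280,190,360,250)));q=np.argwhere(m)[:,::-1];print(m.sum(),q.min(0),q.max(0),plane(c,q.mean(0),.144))
m=big(mask(S,(0,120,60),(8,255,255),(465,255,500,285)));q=np.argwhere(m)[:,::-1];print(m.sum(),plane(S,q.mean(0),.144))
E
```

```text
tip (array([0.4855155 , 0.32206205, 0.18660519]), np.float64(0.0026046228189795253)) [[0.49113466 0.32120235 0.19      ]] [[0.48652743 0.32266074 0.19      ]] [[0.48169144 0.31410296 0.19      ]]
156 [314 223] [327 236] [[0.48900788 0.32224948 0.144     ]]
25 [[0.4848791  0.32268866 0.144     ]]
```

The tip and button agree within about 2 mm, and the well leaves 5 mm. I press, watching the force.

```bash
python3 steer.py '[[0,0,-0.001,0.025,0,0,0],[0,0,-0.001,0.04,0,0,0],[0,0,-0.001,0.045,0,0,0],[0,0,-0.001,0.047,0,0,0],[0,0,-0.001,0.049,0,0,0],[0,0,-0.001,0.049,0,0,0],[0,0,-0.001,0.049,0,0,0]]'
```

```text
time_s: 6.7
tcp_pos: [0.4883, 0.3228, 0.2276]
ee_rot: [[0.994, 0.106, 0.001], [0.106, -0.994, 0.001], [0.001, -0.0, -1.0]]
wrist_force: [0.2, -1.8, 1.2]
gripper_width: 0.172
gripper_force: 30.0
```

```bash
python3 steer.py '[[0,0,0,0.001,0,0,0],[0,0,0,0.002,0,0,0],[0,0,0,0.002,0,0,0],[0,0,0,0.002,0,0,0]]'
```

```text
time_s: 7.1
tcp_pos: [0.4884, 0.3229, 0.2254]
ee_rot: [[0.994, 0.106, 0.001], [0.106, -0.994, 0.0], [0.001, -0.0, -1.0]]
wrist_force: [-0.1, -1.8, 5.9]
gripper_width: 0.174
gripper_force: 30.0
```

```bash
python3 steer.py '[[0,0,0,0.001,0,0,0],[0,0,0,0.002,0,0,0],[0,0,0,0.002,0,0,0],[0,0,0,0.002,0,0,0]]'
```

```text
time_s: 7.5
tcp_pos: [0.4889, 0.3231, 0.2251]
ee_rot: [[0.994, 0.106, 0.003], [0.106, -0.994, 0.001], [0.003, -0.001, -1.0]]
wrist_force: [-1.3, -1.2, 11.0]
gripper_width: 0.176
gripper_force: 30.0
```

The force rose to 11 N with z stalled at 0.225, so the button is at its end stop. I lift and go back to the stand.

```bash
python3 steer.py '[[0,0,0,-0.02,0,0,0],[0,0,0,-0.054,0,0,0],[0,0,0,-0.054,0,0,0],[0,0,0,-0.054,0,0,0]]'
python3 go.py .4538 -.1086 .275 6
```

```text
time_s: 7.9
tcp_pos: [0.4879, 0.3235, 0.2765]
ee_rot: [[0.994, 0.105, 0.0], [0.105, -0.994, 0.002], [0.0, -0.002, -1.0]]
wrist_force: [0.6, 0.2, -0.8]
gripper_width: 0.174
gripper_force: 30.0
now [0.4879 0.3235 0.2765] shift [-0.0795  0.4261  0.0005] turn [-0.13 -0.03  0.05] rows>= 8.7
```

```bash
python3 steer.py '[[0,-0.008,0.045,0,0,0,0],[0,-0.018,0.094,0,0,0,0],[0,-0.027,0.143,0,0,0,0],[0,-0.036,0.192,0,0,0,0],[0,-0.045,0.241,0,0,0,0],[0,-0.054,0.29,0,0,0,0],[0,-0.063,0.339,0,0,0,0],[0,-0.072,0.385,0,0,0,0]]'
python3 steer.py '[[0,-0.0075,0.041,0,0,0,0],[0,-0.0075,0.041,0,0,0,0],[0,-0.0075,0.041,0,0,0,0],[0,-0.0075,0.041,0.05,0,0,0],[0,-0.0075,0.041,0.1,0,0,0],[0,-0.0075,0.041,0.1,0,0,0],[0,-0.0075,0.041,0.1,0,0,0],[0,-0.0075,0.041,0.1,0,0,0]]'
python3 go.py .4538 -.1086 .0955 6
python3 - <<'E'
from station import r
import cv2,numpy as np
o=[]
for n,b in [('scene',(250,160,350,260)),('side',(267,240,367,340)),('wrist',(220,80,420,280))]:
    c=r.capture(n);np.savez(f'pics/{n}4.npz',**c);x0,y0,x1,y1=b
    o.append(cv2.resize(c['pixels'][y0:y1,x0:x1,::-1],(266,266),interpolation=cv2.INTER_CUBIC))
cv2.imwrite('pics/c4.png',np.hstack(o))
E
```

```text
time_s: 8.7
tcp_pos: [0.4558, -0.0693, 0.275]
ee_rot: [[0.994, 0.105, -0.002], [0.105, -0.994, 0.001], [-0.002, -0.001, -1.0]]
wrist_force: [0.8, 0.3, -0.9]
gripper_width: 0.175
gripper_force: 30.0
time_s: 9.5
tcp_pos: [0.4562, -0.1086, 0.1791]
ee_rot: [[0.994, 0.107, 0.005], [0.107, -0.994, -0.0], [0.005, 0.001, -1.0]]
wrist_force: [1.1, 0.4, -0.8]
gripper_width: 0.174
gripper_force: 30.0
now [ 0.4562 -0.1086  0.1791] shift [-0.0028 -0.0004  0.0836] turn [ 0.06 -0.29  0.17] rows>= 1.7
```

View pics/c4.png

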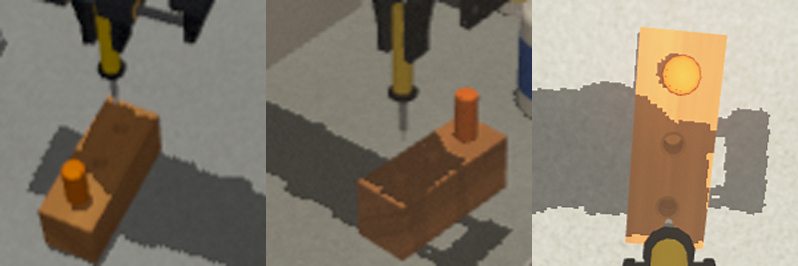

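The tip hangs just above the hole: in the wrist view the hole is at (322,234) and the tip at (323,248). I check both and let the arm settle.

```bash
python3 - <<'E'
from h import *
c=load('wrist4')
print(plane(c,[(322.3,234.2),(326.8,187.5)],.055),plane(c,(323,248),.094))
E
python3 steer.py '[[0,0,0,0,0,0,0],[0,0,0,0,0,0,0],[0,0,0,0,0,0,0]]'; python3 go.py .4538 -.1086 .0955 6
```

```text
[[ 0.45526284 -0.10896577  0.055     ]
 [ 0.49415323 -0.1084564   0.055     ]] [[ 0.45500166 -0.10949608  0.094     ]]
time_s: 9.95
tcp_pos: [0.454, -0.1092, 0.1769]
ee_rot: [[0.994, 0.105, 0.001], [0.105, -0.994, 0.0], [0.001, -0.0, -1.0]]
wrist_force: [0.5, 0.8, -1.3]
gripper_width: 0.174
gripper_force: 30.0
now [ 0.454  -0.1092  0.1769] shift [-0.0001 -0.0006  0.0814] turn [-0.   -0.04  0.05] rows>= 1.6
```

Aligned within 1 mm. I insert it in stages.

```bash
python3 steer.py '[[0,0,-0.0006,0.025,0,0,0],[0,0,-0.0006,0.035,0,0,0],[0,0,-0.0006,0.035,0,0,0],[0,0,-0.0006,0.05,0,0,0],[0,0,-0.0006,0.065,0,0,0],[0,0,-0.0006,0.077,0,0,0],[0,0,-0.0006,0.08,0,0,0],[0,0,-0.0006,0.08,0,0,0]]'
python3 go.py .4538 -.1086 .0955 6
```

```text
time_s: 10.75
tcp_pos: [0.4541, -0.1087, 0.0968]
ee_rot: [[0.994, 0.106, -0.0], [0.106, -0.994, -0.0], [-0.0, 0.0, -1.0]]
wrist_force: [0.4, 0.0, -0.8]
gripper_width: 0.176
gripper_force: 30.0
now [ 0.4541 -0.1087  0.0968] shift [-0.0003 -0.0001  0.0013] turn [0.02 0.   0.07] rows>= 0.0
```

```bash
python3 steer.py '[[0,0,0,0.001,0,0,0],[0,0,0,0.0015,0,0,0],[0,0,0,0.0015,0,0,0]]'
python3 steer.py '[[1,0,0,0,0,0,0],[1,0,0,0,0,0,0],[1,0,0,0,0,0,0],[1,0,0,0,0,0,0],[1,0,0,0,0,0,0],[1,0,0,0,0,0,0],[1,0,0,0,0,0,0],[1,0,0,0,0,0,0]]'
```

```text
time_s: 11.05
tcp_pos: [0.4541, -0.1086, 0.0955]
ee_rot: [[0.994, 0.106, 0.001], [0.106, -0.994, 0.0], [0.001, 0.0, -1.0]]
wrist_force: [0.1, -0.1, -0.5]
gripper_width: 0.177
gripper_force: 30.0
time_s: 11.85
tcp_pos: [0.4538, -0.1086, 0.095]
ee_rot: [[0.994, 0.105, -0.0], [0.105, -0.994, -0.0], [-0.0, 0.0, -1.0]]
wrist_force: [-0.4, 0.6, 0.7]
gripper_width: 0.822
gripper_force: 0.0
```

```bash
python3 steer.py '[[1,0,0,0,0,0,0],[1,0,0,0,0,0,0],[1,0,0,-0.03,0,0,0],[1,0,0,-0.07,0,0,0],[1,0,0,-0.12,0,0,0],[1,0,0,-0.165,0,0,0],[1,0,0,-0.165,0,0,0],[1,0,0,-0.165,0,0,0]]'
python3 go.py .5 -.293 .26 6
python3 - <<'E'
from h import *
from station import r
S,D=r.capture('scene'),r.capture('side')
for c,b,z0 in [(S,(280,175,305,215),'scene0'),(D,(308,270,328,315),'side0')]:
    for q in (load(z0),c):
        m=big(mask(q,(20,130,80),(32,255,255),b));p=np.argwhere(m)[:,::-1];print(z0,m.sum(),p.min(0),p.max(0),p.mean(0))
E
```

```text
time_s: 12.65
tcp_pos: [0.454, -0.1084, 0.2609]
ee_rot: [[0.994, 0.105, 0.003], [0.105, -0.994, 0.001], [0.003, -0.001, -1.0]]
wrist_force: [-0.9, 0.3, -1.2]
gripper_width: 0.998
gripper_force: 0.0
now [ 0.454  -0.1084  0.2609] shift [0.0263 0.1884 0.0009] turn [-0.03 -0.16  0.04] rows>= 3.8
scene0 158 [289 184] [297 208] [293.46835443 195.66455696]
scene0 155 [289 184] [297 208] [293.37419355 196.12258065]
side0 220 [314 276] [320 307] [317.02727273 291.24545455]
side0 224 [314 276] [321 307] [317.16517857 291.64732143]
```

The probe stands exactly as it did at the start, to the pixel in both views. Now the validator.

```bash
python3 steer.py '[[1,0.006,0.045,0,0,0,0],[1,0.013,0.094,0,0,0,0],[1,0.02,0.143,0,0,0,0],[1,0.0263,0.1884,0,0,0,0],[1,0.0263,0.1884,0,0,0,0],[1,0.0263,0.1884,0,0,0,0],[1,0.0263,0.1884,0,0,0,0]]'
python3 - <<'E'
from h import *
from station import r
c=r.capture('wrist');np.savez('pics/w5.npz',**c);cv2.imwrite('pics/w5.png',c['pixels'][:,:,::-1])
W=cloud(c);w=W.reshape(-1,3);k=(abs(w[:,2]-.1)<.005)&(abs(w[:,0]-.6)<.075)&(abs(w[:,1]+.29)<.05)
print(k.sum(),w[k].mean(0),cv2.minAreaRect(np.float32(w[k][:,:2]*1000)))
m=big(mask(c,(5,150,120),(16,255,255),(0,0,640,480))*(np.abs(W[:,:,2]-.107)<.01).astype(np.uint8));q=np.argwhere(m)[:,::-1];print('mouth',m.sum(),cv2.minAreaRect(np.float32(plane(c,q,.108)[:,:2]*1000)))
E
python3 go.py .5992 -.2925 .2 6
```

```text
time_s: 13.45
tcp_pos: [0.4992, -0.2924, 0.2588]
ee_rot: [[0.994, 0.106, -0.003], [0.106, -0.994, 0.001], [-0.002, -0.001, -1.0]]
wrist_force: [-1.5, 0.3, 0.5]
gripper_width: 0.995
gripper_force: 0.0
5637 [ 0.60781545 -0.2926751   0.09928743] ((601.10986328125, -293.592041015625), (89.6478500366211, 52.349708557128906), 5.129804611206055)
mouth 351 ((534.810791015625, -113.2115249633789), (17.339675903320312, 17.641738891601562), 46.61539840698242)
now [ 0.4994 -0.2921  0.2594] shift [0.0993 0.011  0.0593] turn [-0.04  0.08  0.12] rows>= 2.3
```

View pics/w5.png

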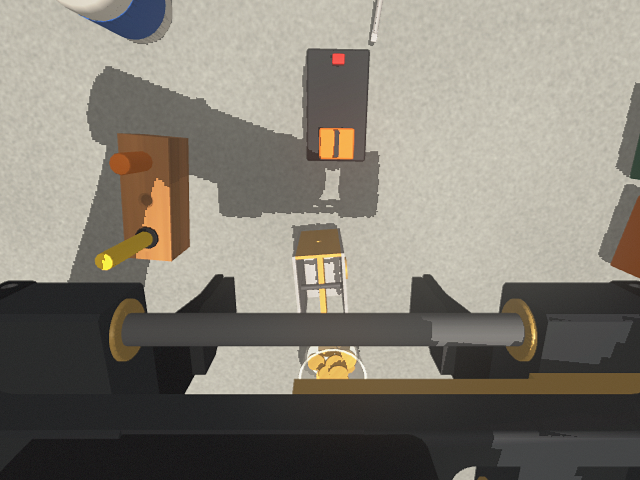

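The wrist view shows the validator at (338,105), coin mouth (337,143) towards the robot. The measured top is 89.6×52.3 mm, centred at (0.6005, -0.293), yaw 5.3°. The chute and tub lie behind the fingers, and the gripper's path is clear.

```bash
python3 steer.py '[[1,0.045,0.005,0,0,0,0],[1,0.09,0.01,0,0,0,0],[1,0.1005,0.0115,0.03,0,0,0.6],[1,0.1005,0.0115,0.06,0,0,0.6],[1,0.1005,0.0115,0.06,0,0,0.6],[1,0.1005,0.0115,0.06,0,0,0.6]]'
python3 go.py .6005 -.293 .056 5.4
```

```text
time_s: 14.1
tcp_pos: [0.601, -0.2932, 0.2008]
ee_rot: [[0.995, 0.097, -0.0], [0.097, -0.995, -0.001], [-0.001, 0.001, -1.0]]
wrist_force: [-0.1, -0.5, 1.5]
gripper_width: 1.001
gripper_force: 0.0
now [ 0.601  -0.2932  0.2008] shift [-0.0005 -0.0004  0.1448] turn [0.04 0.03 0.16] rows>= 2.9
```

```bash
python3 steer.py '[[1,0,0,0.04,0,0,0],[1,0,0,0.08,0,0,0],[1,0,0,0.12,0,0,0],[1,0,0,0.1445,0,0,0],[1,0,0,0.1445,0,0,0],[0,0,0,0.1445,0,0,0],[0,0,0,0.1445,0,0,0],[0,0,0,0.1445,0,0,0]]'
python3 steer.py '[[0,0,0,0,0,0,0],[0,0,0,0,0,0,0],[0,0,0,0,0,0,0],[0,0,0,0,0,0,0],[0,0,0,0,0,0,0],[0,0,0,0,0,0,0]]'
```

```text
time_s: 14.9
tcp_pos: [0.6025, -0.2944, 0.0584]
ee_rot: [[0.995, 0.095, 0.005], [0.095, -0.995, -0.001], [0.005, 0.002, -1.0]]
wrist_force: [1.0, -0.3, 0.3]
gripper_width: 0.812
gripper_force: 0.0
time_s: 15.5
tcp_pos: [0.6012, -0.294, 0.0562]
ee_rot: [[0.995, 0.095, 0.001], [0.095, -0.995, -0.0], [0.001, 0.0, -1.0]]
wrist_force: [-0.9, 1.4, 5.8]
gripper_width: 0.598
gripper_force: 29.9
```

Gripped at 52 mm and 30 N. I lift well clear of the bottles (underside at about 0.215).

```bash
python3 steer.py '[[0,0,0,-0.015,0,0,0],[0,0,0,-0.045,0,0,0],[0,0,0,-0.08,0,0,0],[0,0,0,-0.12,0,0,0],[0,0,0,-0.16,0,0,0],[0,0,0,-0.195,0,0,0],[0,0,0,-0.215,0,0,0],[0,0,0,-0.215,0,0,0]]'
python3 steer.py '[[0,0,0,0,0,0,0],[0,0,0,0,0,0,0],[0,0,0,0,0,0,0]]'
python3 go.py .46 .235 .271 6.1
```

```text
time_s: 16.3
tcp_pos: [0.6021, -0.2946, 0.2745]
ee_rot: [[0.995, 0.095, 0.007], [0.095, -0.995, -0.002], [0.007, 0.003, -1.0]]
wrist_force: [0.4, 0.9, -3.0]
gripper_width: 0.597
gripper_force: 29.9
time_s: 16.6
tcp_pos: [0.6002, -0.2937, 0.2681]
ee_rot: [[0.995, 0.095, -0.004], [0.095, -0.995, 0.001], [-0.004, -0.002, -1.0]]
wrist_force: [-0.2, 0.0, -2.9]
gripper_width: 0.593
gripper_force: 29.9
now [ 0.6002 -0.2937  0.2681] shift [-0.0894 -0.5396 -0.0016] turn [-0.1   0.22 -0.66] rows>= 10.9
```

```bash
python3 steer.py '[[0,-0.003,-0.02,0,0,0,0],[0,-0.008,-0.05,0,0,0,0],[0,-0.014,-0.085,0,0,0,0],[0,-0.02,-0.12,0,0,0,0],[0,-0.026,-0.155,0,0,0,0],[0,-0.032,-0.19,0,0,0,0],[0,-0.038,-0.225,0,0,0,0],[0,-0.044,-0.26,0,0,0,0]]'
python3 steer.py '[[0,-0.006,-0.035,0,0,0,0],[0,-0.012,-0.07,0,0,0,0],[0,-0.018,-0.105,0,0,0,0],[0,-0.024,-0.14,0,0,0,0],[0,-0.03,-0.175,0,0,0,0],[0,-0.036,-0.21,0,0,0,0],[0,-0.041,-0.245,0,0,0,-0.4],[0,-0.044,-0.265,0,0,0,-0.7]]'
python3 steer.py '[[0,-0.001,-0.014,0,0,0,0],[0,-0.001,-0.014,0,0,0,0],[0,-0.001,-0.014,0,0,0,0],[0,-0.001,-0.014,0,0,0,0],[0,-0.001,-0.014,0,0,0,0]]'
python3 - <<'E'
from h import *
from station import r
c=r.capture('wrist');np.savez('pics/w6.npz',**c);cv2.imwrite('pics/w6.png',c['pixels'][:,:,::-1])
W=cloud(c)
m=big(mask(c,(100,120,60),(125,255,255),(0,0,640,480)));q=np.argwhere(m)[:,::-1];print(m.sum(),q.min(0),q.max(0))
print('blue',cv2.minAreaRect(np.float32(plane(c,q,.15)[:,:2]*1000)))
w=W[(W[:,:,2]>.2)&(W[:,:,2]<.34)&(abs(W[:,:,0]-.47)<.1)];print(len(w))
E
python3 go.py .5735 .235 .271 6.1
```

```text
time_s: 17.4
tcp_pos: [0.5315, -0.0381, 0.2696]
ee_rot: [[0.995, 0.095, -0.002], [0.095, -0.995, -0.0], [-0.002, 0.0, -1.0]]
wrist_force: [1.0, 0.2, -1.8]
gripper_width: 0.599
gripper_force: 29.9
time_s: 18.2
tcp_pos: [0.4625, 0.2222, 0.2696]
ee_rot: [[0.994, 0.109, -0.001], [0.109, -0.994, -0.001], [-0.001, 0.001, -1.0]]
wrist_force: [0.1, 0.7, -2.7]
gripper_width: 0.595
gripper_force: 29.9
time_s: 18.7
tcp_pos: [0.4612, 0.2332, 0.2705]
ee_rot: [[0.994, 0.106, -0.0], [0.106, -0.994, -0.0], [-0.0, 0.0, -1.0]]
wrist_force: [0.9, 0.3, -2.2]
gripper_width: 0.597
gripper_force: 29.9
3928 [284   0] [389 161]
blue ((574.7728881835938, 234.96231079101562), (109.3053970336914, 73.41842651367188), 6.056682109832764)
24164
now [0.4612 0.2333 0.2706] shift [ 0.1119  0.0102 -0.0004] turn [ 0.01  0.   -0.02] rows>= 2.2
```

View pics/w6.png

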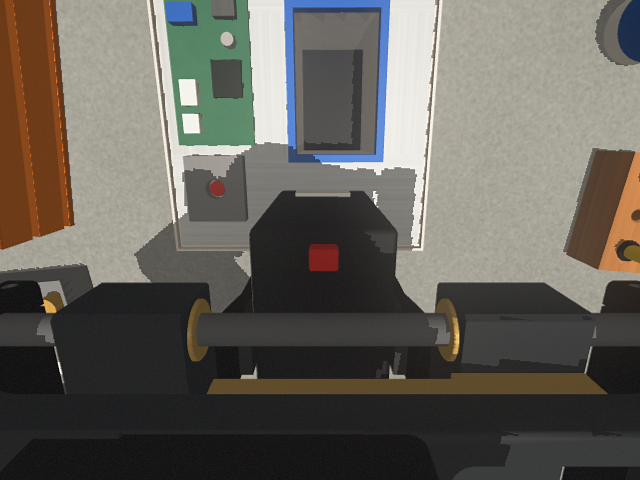

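The wrist view shows the full mouth width, with the rim from u=284 to 389 and its near edge at v≈160; the far end is just cut off. Extending from the near edge by half of the 112 mm rim gives the centre (0.576, 0.235), which agrees with the scene view's (0.575, 0.236).

```bash
python3 steer.py '[[0,0.02,0.002,0,0,0,0],[0,0.05,0.0045,0,0,0,0],[0,0.08,0.007,0,0,0,0],[0,0.105,0.0095,0,0,0,0],[0,0.1143,0.0102,0,0,0,0],[0,0.1143,0.0102,0,0,0,0],[0,0.1143,0.0102,0,0,0,0],[0,0.1143,0.0102,0,0,0,0]]'
python3 steer.py '[[0,0,0,0.01,0,0,0],[0,0,0,0.025,0,0,0],[0,0,0,0.037,0,0,0],[0,0,0,0.043,0,0,0],[0,0,0,0.043,0,0,0],[0,0,0,0.043,0,0,0],[0,0,0,0.043,0,0,0]]'
python3 go.py .576 .2353 .226 6.1
python3 - <<'E'
from h import *
from station import r
o=[]
for n,(x0,y0,x1,y1) in [('scene',(360,170,520,330)),('side',(180,110,340,270))]:
    c=r.capture(n);np.savez(f'pics/{n}7.npz',**c)
    o.append(cv2.resize(c['pixels'][y0:y1,x0:x1,::-1],(400,400),interpolation=cv2.INTER_CUBIC))
    W=cloud(c);w=W.reshape(-1,3);k=(abs(w[:,2]-.27)<.02)&(abs(w[:,0]-.576)<.07)&(abs(w[:,1]-.235)<.035)
    print(n,k.sum(),np.median(w[k],0),cv2.minAreaRect(np.float32(w[k][:,:2]*1000)))
cv2.imwrite('pics/c7.png',np.hstack(o))
E
```

```text
time_s: 19.55
tcp_pos: [0.5748, 0.2361, 0.271]
ee_rot: [[0.994, 0.108, 0.0], [0.108, -0.994, 0.0], [0.0, -0.0, -1.0]]
wrist_force: [-0.2, -1.0, -2.3]
gripper_width: 0.593
gripper_force: 29.9
time_s: 20.25
tcp_pos: [0.5762, 0.2364, 0.2284]
ee_rot: [[0.994, 0.107, 0.001], [0.107, -0.994, 0.001], [0.002, -0.001, -1.0]]
wrist_force: [0.1, 0.0, -2.8]
gripper_width: 0.595
gripper_force: 29.9
now [0.5762 0.2364 0.2284] shift [-0.0003  0.0011  0.0024] turn [-0.03 -0.09  0.06] rows>= 0.1
scene 1057 [0.60072549 0.23929601 0.27265333] ((578.4359130859375, 237.09225463867188), (66.14614868164062, 89.9072036743164), 86.78995513916016)
side 541 [0.55020487 0.22040306 0.27112489] ((574.9872436523438, 235.24343872070312), (97.17622375488281, 71.27252960205078), 5.078807830810547)
```

View pics/c7.png

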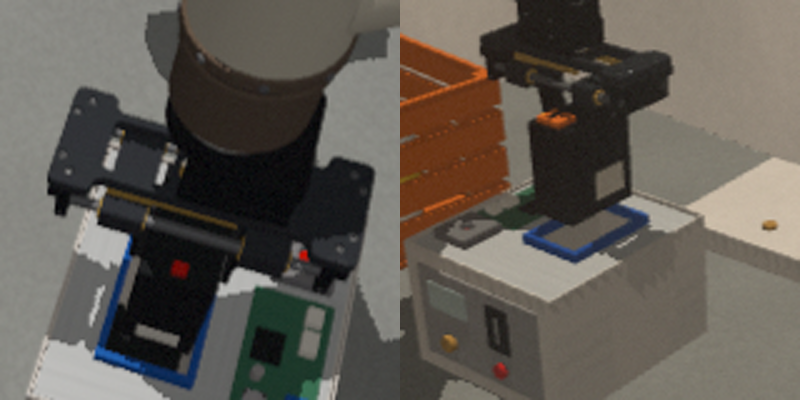

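The views show the validator upright above the blue mouth, coin mouth at the front, gap visible all round. The top is at 0.272, so the underside is 22 mm above the rim. One check of its centring from the +x face and the lever.

```bash
python3 - <<'E'
from h import *
S,D=load('scene7'),load('side7')
W=cloud(S).reshape(-1,3);q=np.radians(6.1);a=np.array([[np.cos(q),np.sin(q)],[-np.sin(q),np.cos(q)]])
p=(W[:,:2]-[.5757,.2353])@a.T
k=(W[:,2]>.185)&(W[:,2]<.262)&(abs(p[:,0]-.045)<.012)&(abs(p[:,1])<.045)
print('+x face',k.sum(),np.median(p[k,0]),np.percentile(p[k,1],[1,99]),'z',W[k,2].min())
m=big(mask(S,(0,120,60),(8,255,255),(425,270,440,285)));u=np.argwhere(m)[:,::-1].mean(0)
print('lever',((plane(S,u,.278)[:,:2]-[.5757,.2353])@a.T))
V=cloud(D).reshape(-1,3);p=(V[:,:2]-[.5757,.2353])@a.T
k=(V[:,2]>.18)&(V[:,2]<.26)&(abs(p[:,0]+.045)<.012)&(abs(p[:,1])<.02);print('-x face',k.sum(),np.median(p[k,0]))
k=(V[:,2]>.18)&(V[:,2]<.26)&(abs(p[:,1]+.026)<.01)&(abs(p[:,0])<.04);print('-y face',k.sum(),np.median(p[k,1]))
from station import r
s=r.sense();print(s['time_s'],s['tcp_pos'],np.abs(s['joint_velocities']).max())
E
```

```text
+x face 637 0.04271836920822599 [-0.02370349  0.02682147] z 0.1853372169370373
lever [[0.03435549 0.00101488]]
-x face 335 -0.04537079448903955
-y face 649 -0.025410868068753367
20.35 [0.57603706 0.23637309 0.22825073] 0.29099191670693375
```

The faces lie at +43/-45 mm in x and about ±25 mm in y of the mouth centre, so it is centred within 2 mm. I settle briefly and hand in.

```bash
python3 steer.py '[[0,0,0.0005,0.001,0,0,0],[0,0,0.0005,0.001,0,0,0],[0,0,0.0005,0.001,0,0,0],[0,0,0.0005,0.001,0,0,0],[0,0,0.0005,0.001,0,0,0],[0,0,0.0005,0.001,0,0,0],[0,0,0.0005,0.001,0,0,0],[0,0,0.0005,0.001,0,0,0]]'
python3 -c "
from station import r
print(r.finish_job())"
```

```text
time_s: 21.15
tcp_pos: [0.5758, 0.2357, 0.2266]
ee_rot: [[0.994, 0.107, 0.0], [0.107, -0.994, -0.0], [0.0, 0.0, -1.0]]
wrist_force: [0.9, 0.7, -3.1]
gripper_width: 0.595
gripper_force: 29.9
the job is handed in; nothing more can be done
None
```

The job is handed in at 21 s of the 62 s limit, with no verdict returned: the red button was pressed to its stop, the probe is back in its hole, and the validator is held about 20 mm above the blue cradle mouth, centred within about 2 mm.

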